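# Run a salve jar on the touch mixer

## Robot

A 6-joint arm with a two-finger parallel gripper is mounted at the origin on a cart in front of the work surface, level with it; the furniture and walls round the work are solid. World frame = base frame: x ahead of the robot, y to its left, z up, the work surface at z = 0. Lengths are in m, angles in rad, forces in N, time in s.
With the tool pointing down it reaches from about 0.375 to 0.9 m from the base axis. Payload 3.1 kg.
Tool frame: the origin (TCP) lies at the very end of the fingers, on their centre line; the grasp point (between the pads) lies 19 mm behind it; x points along the fingers, y is the direction in which the jaws open and shut, and the axes are right-handed (so a half turn about x gives the same grasp; the last joint's range is limited). The gripper opens to 87 mm and grips with 3 to 60 N. Pads are 19 mm wide; open, the fingers measure 117 mm over their backs; the gripper's body (75 mm by 190 mm) begins 51 mm behind the grasp point.
Start: joints at [1.159, 0.527, 1.433, -0, 1.181, -0.178], TCP at [0.145, 0.608, 0.2] pointing down, gripper open.
Joint ranges: [-3.08, 3.08], [-0.75, 2.2], [0.22, 2.44], [-1.43, 4.57], [0, 2.65], [-2.85, 2.85]. Speed limits (rad/s): [2.79, 2.79, 3.14, 3.14, 3.14, 3.14].

## Interface

Orientations are given as a unit quaternion [x, y, z, w].
In Python, from bench import robot, get_image, calibration, job gives the robot as it stands.
- The arm moves only by the tool play_rows, never from a script. Its argument "targets" is a list of rows, each a list of 7 numbers: the finger opening in cm, from 0 to 8.7, then the shift along the tool's x, y, z in cm, then the turn, a rotation vector about the tool's x, y, z in rad. In form: [[gripper, tx, ty, tz, wx, wy, wz], ...]. A call has 1 to 10 rows; each row shifts and turns the commanded pose from where the row before left it, along the tool's axes as they then stand; what a row does not reach is not made up. A row lasts 1/10 s, in which the tool goes at most 50 mm and 8.59 degrees, less where a joint would pass 70% of its speed; a pose out of reach is approached as far as the arm can. A call is refused whole if a number of a shift passes 5 or a number of a turn 0.15, either way. A call with a gripper value outside its range is refused whole. The fingers move at their own pace and stop on an object; the grip force is fixed at half the most. Time passes only in rows, so rows that do not move let the fingers close. It gives the time, the measured TCP pose, the force and the opening at its end, in the units of the state.
- robot.sense(): the state, without advancing time (a new reading comes with each control period).
- get_image(name): name is "scene" or "side" or "wrist"; returns the picture (480x640x3 uint8, red, green, blue); there is no depth.
- calibration(name): a dict with "camera_matrix" (3x3 intrinsics, pixels), "rvec" (rotation vector, rad) and "tvec" (3), from world to camera coordinates, as OpenCV has them. Camera axes: x right, y down, z forward; pixel columns grow to the right and rows downward; lengths in m; the calibration is good to about 2 mm. A picture is of the moment at which its call begins: read the wrist's pose just before it. calibration takes no time and is no camera call; for the wrist camera it gives the pose at the moment of the call.
- job.hand_in(): hands the job in, once; it reports no verdict.
The state is a dict: "t": time; "q": joint angles; "joint_velocities": joint speeds; "effort": joint torques, N m; "position": TCP position; "ee_rot": TCP orientation; "ft_force": force on the tool from outside, world axes, zero at the start; "torque": the same for the moment, N m; "opening": finger opening in m.
Only numpy, scipy, OpenCV 4.12 (cv2) and the standard library are available. Lean on these libraries where they do the work, as an engineer would, in place of code of your own. Each camera call takes 0.05 s, during which the arm holds its last target. There are 200 camera calls.

## Task

Someone has parked the label roll over the head of the touch mixer: lift it off and lay it flat in the brass tray. Then take the taller black-lidded jar, press it upright and centred on the mixer's sprung pad until you feel the pad fully down on its inner stop, without forcing it, and hold it firmly there for two seconds. Stand the jar back where it was, let go, and leave the other jars and the lot stamp alone.

Things in the scene. Friction and masses are not known exactly. Their poses are not given: they have to be found in the camera images.
- mixer: touch mixer, a grey housing 120 (x) x 104 (y) x 50 mm high, fixed to the table; origin at the centre of its underside, z up, dial on its -x face. From the middle of its top rises a metal neck 33 mm across (to 60 mm above the table) that carries the sprung pad
- pad_top (a point): centre of the top face of the round black rubber pad, 38 mm across, on the mixer's axis; 98 mm above the table when up
- mixer_pad (a joint): how far the pad is pressed down (m): 0 up; its spring pushes back with about 3 N at the top and up to 8 N at the bottom. It goes down 6 to 26 mm and then meets a rigid inner stop; how deep the stop is set differs from run to run and cannot be seen, only felt. The jar must not be pressed on it with more than 30 N
- mixer_stop: inner depth stop of the mixer, hidden inside the housing; this origin lies at the centre of the housing's underside and does not tell how deep the stop is set. Pressing the pad home means the pad bears on this stop with more than 3 N over and above its spring
- label_roll: roll of white label paper, a ring 66 mm outside, 46 mm bore, 58 mm high, 90 g; origin at the centre of its underside, z along its axis. At the start it stands round the mixer's neck on the housing's top (50 mm above the table), its top edge 10 mm above the pad
- brass_tray: flat brass tray 150 (x) x 112 (y) mm with a rim 9 mm high, fixed; origin at the centre of its underside
- tall_jar: taller black-lidded amber screw jar, 63 mm across, 66 mm high (the lid is the top 20 mm), 0.2 kg; origin at the centre of its underside, z up
- short_jar: shorter black-lidded amber screw jar, 59 mm across, 46 mm high, to be left alone; origin at the centre of its underside
- small_jar: small white-lidded jar, 48 mm across, 40 mm high, to be left alone; origin at the centre of its underside
- lot_stamp: hand stamp with a turned dark handle, 20 x 32 x 54 mm high, to be left alone; origin at the centre of its underside
- pill_press: green hand press, fixed, an obstacle: foot plate 168 (x) x 124 (y) mm, column and ram 300 mm high in its middle, lever on its -y side with a ball that reaches 130 mm toward the robot, 300 mm up; origin under its middle. Go round or over it
Not all that is in view belongs to the job. What is shaped like the tall_jar but pink is not meant.

How it is judged:
By the outcome, as a careful person would: the job done as asked, in the order asked, and still so for the second after the job is handed in, with the robot touching nothing.
It also fails if it takes over 72 s, if anything falls off the work surface, if the arm or the gripper's body presses on something with over 40 N, if the wrist force passes 120 N, or if a joint passes its speed limit or range.

## Working session

There is one attempt and no reset: what is moved stays moved. The work goes in short steps, Python scripts to look and compute and a tool call to move; the robot and the scene stay as the last step left them, time stands still between calls to the robot, and variables do not carry over. Pictures are saved under pics/ and viewed, about 8 in all and at most 12, crops included, and the job is handed in when it is done.

Besides the shell and the picture viewer there is one more tool, called after "Request:" as name(argument=value, ...) on one line, values as JSON. play_rows: Moves the arm, as the interface text tells. Its arguments: {"type":"object","properties":{"targets":{"type":"array"}},"required":["targets"]}

```bash
mkdir -p pics; ls; python3 - <<'E'
from bench import robot,get_image,calibration
import cv2,numpy as np
s=robot.sense();print(s)
for n in("scene","side"):
    im=get_image(n);cv2.imwrite(f"pics/{n}0.png",im[:,:,::-1])
    c=calibration(n);R=cv2.Rodrigues(np.array(c['rvec']))[0];print(n,c['camera_matrix'],-R.T@np.array(c['tvec']).ravel(),R[2])
E
```

```text
pics
{'t': 0.0, 'q': array([ 1.15852082e+00,  5.28470574e-01,  1.43392401e+00,  4.36583547e-06,
        1.18139655e+00, -1.78496592e-01]), 'joint_velocities': array([ 3.29204330e-03,  7.87710288e-06, -2.50895093e-03,  6.41413407e-04,
       -1.92992971e-04, -1.23484750e-03]), 'effort': array([ 9.29249436e-04, -4.40049040e+01, -1.76594031e+01,  6.31389976e-02,
        5.81786467e-02, -1.94205504e-04]), 'position': array([0.14442873, 0.60726601, 0.19876209]), 'ee_rot': array([ 0.08172257,  0.70250877, -0.08320897,  0.7020535 ]), 'ft_force': array([0.04183935, 0.28707843, 0.2425511 ]), 'torque': array([ 0.01870121, -0.00420763, -0.02971528]), 'opening': 0.08686174982251832}
scene [[505.70959977   0.         305.95758993]
 [  0.         505.70959977 244.48911275]
 [  0.           0.           1.        ]] [1.40570533 0.97387361 0.90832615] [-0.57933644 -0.58477779 -0.56780651]
side [[507.67894947   0.         321.13751656]
 [  0.         507.67894947 239.68720612]
 [  0.           0.           1.        ]] [-0.00391645 -0.05690435  1.09301729] [ 0.49557127  0.18075166 -0.84955162]
```

View pics/scene0.png

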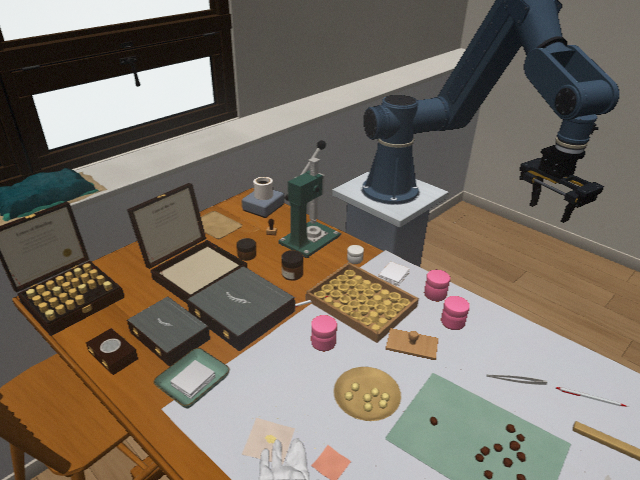

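View pics/side0.png

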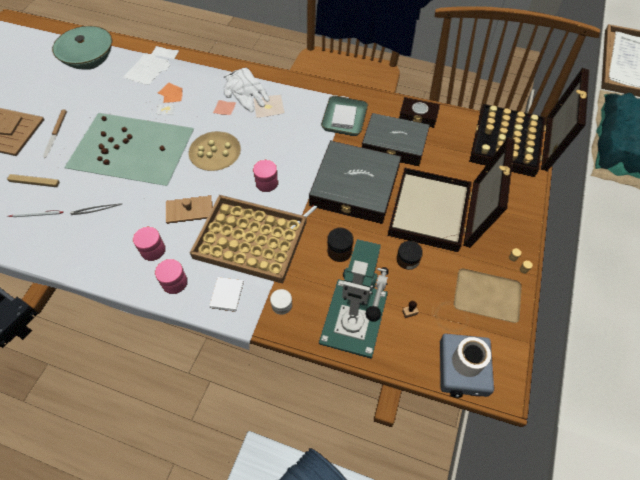

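The mixer with the white roll is at side (470,358) and the tan tray at side (487,295). There are two black-lidded amber jars: side (340,243)/scene (292,265), which looks taller, and side (409,255)/scene (247,249), which looks shorter. The pink look-alikes are not meant. I'll enlarge these in one crop and cast some rough rays.

```bash
cat > h.py <<'E'
import cv2,numpy as np
from bench import robot,get_image,calibration
def ray(n,uv,c=None):
    c=c or calibration(n);R=cv2.Rodrigues(np.array(c['rvec']))[0];t=np.array(c['tvec']).ravel()
    d=R.T@np.linalg.inv(np.array(c['camera_matrix']))@np.array([uv[0],uv[1],1.]);return -R.T@t,d
def onz(n,uv,z,c=None):
    o,d=ray(n,uv,c);return (o+d*(z-o[2])/d[2]).round(4)
def proj(n,P,c=None):
    c=c or calibration(n)
    return cv2.projectPoints(np.array(P,float).reshape(-1,1,3),np.array(c['rvec']),np.array(c['tvec']),np.array(c['camera_matrix']),None)[0].reshape(-1,2)
E
python3 - <<'E'
from h import *
a=cv2.imread('pics/scene0.png')[160:300,190:370];b=cv2.imread('pics/side0.png')[215:405,310:540]
a=cv2.resize(a,(386,300),interpolation=3);b=cv2.resize(b,(690,570)[:2],interpolation=3)
b=b[:, :]; a=cv2.resize(a,(386,300))
W=np.zeros((600,800,3),np.uint8)
b2=cv2.resize(cv2.imread('pics/side0.png')[215:405,310:540],(436,360),interpolation=3)
a2=cv2.resize(cv2.imread('pics/scene0.png')[160:300,190:370],(360,280),interpolation=3)
W[:360,:436]=b2;W[:280,440:800]=a2
cv2.imwrite('pics/crop0.png',W[:360])
for k,uv,z in[('rollrim',(474,353),.108),('tray',(487,295),.0),('tall lid',(340,240),.066),('short lid',(409,254),.046),('stamp',(411,308),.03),('press ram',(355,310),.0),('small',(281,298),.04)]:
    print(k,onz('side',uv,z))
for k,uv,z in[('rollrim',(262,184),.108),('tray',(221,225),.0),('tall lid',(292,257),.066),('short lid',(247,243),.046)]:
    print('scene',k,onz('scene',uv,z))
E
```

```text
rollrim [ 0.4235 -0.2267  0.108 ]
tray [ 0.6223 -0.2471  0.    ]
tall lid [0.6096 0.1191 0.066 ]
short lid [ 0.6404 -0.0449  0.046 ]
stamp [ 0.5138 -0.0852  0.03  ]
press ram [0.479  0.0355 0.    ]
small [0.4321 0.1998 0.04  ]
scene rollrim [ 0.443  -0.2095  0.108 ]
scene tray [ 0.6017 -0.2421  0.    ]
scene tall lid [0.6184 0.1232 0.066 ]
scene short lid [ 0.6474 -0.044   0.046 ]
```

View pics/crop0.png

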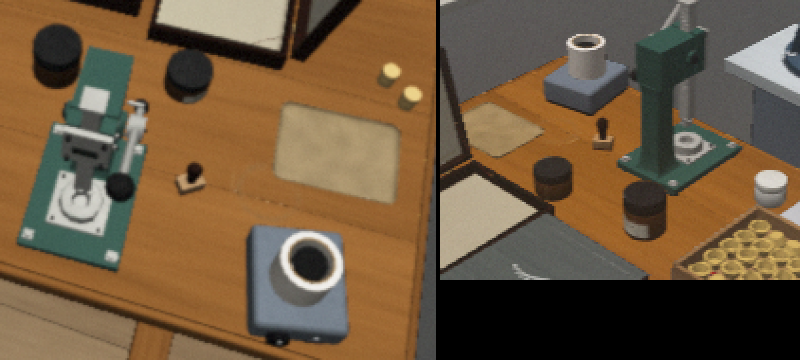

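The crop shows the taller amber jar with the black lid at side (340,243), about (0.613,0.12). The shorter one at side (409,255) is clearly squatter. The mixer, roll, tray and press are also confirmed. Next I set up a helper and work out the move to above the mixer.

```bash
cat >> h.py <<'E'
from scipy.spatial.transform import Rotation as Ro
def st():
    s=robot.sense();R=Ro.from_quat(s['ee_rot']).as_matrix();return s,R
def yaw(): # world angle of jaw axis
    s,R=st();return np.arctan2(R[1,1],R[0,1])
def delta(p,jawyaw=None):
    """shift in tool cm to world point p; turn rotvec (tool) to tool-down with jaw axis at jawyaw"""
    s,R=st();d=R.T@(np.array(p)-s['position'])*100
    j=yaw() if jawyaw is None else jawyaw
    y=np.array([np.cos(j),np.sin(j),0]);x=np.array([0,0,-1.]);T=np.c_[x,y,np.cross(x,y)]
    return d.round(2),Ro.from_matrix(R.T@T).as_rotvec().round(4)
E
python3 - <<'E'
from h import *
s,R=st();print(R.round(3),yaw())
c=calibration('wrist');Rc=cv2.Rodrigues(np.array(c['rvec']))[0];o=-Rc.T@np.array(c['tvec']).ravel()
print('cam in tool',R.T@(o-s['position']),'axis',R.T@Rc[2],'img right',R.T@Rc[0])
for P in[(.144,.607,.42),(.45,.42,.42),(.5,0,.42),(.4,-.2,.3)]:print(P,delta(P,np.pi/2+.0))
for p,z in[((340,243),0),((322,160),0),((313,190),.05),((390,217),.05),((384,272),.3),((373,314),.3),((355,292),.3)]:print(p,onz('side',p,z))
E
```

```text
[[-0.001  0.232  0.973]
 [-0.002  0.973 -0.232]
 [-1.    -0.002 -0.   ]] 1.3370321065535942
cam in tool [-0.18411718 -0.00025657 -0.08322383] axis [9.51855813e-01 4.47212972e-04 3.06545773e-01] img right [-5.61391807e-04  9.99999802e-01  2.84300678e-04]
(0.144, 0.607, 0.42) (array([-22.11,  -0.09,  -0.05]), array([-0.2338, -0.0006,  0.0019]))
(0.45, 0.42, 0.42) (array([-22.11, -11.19,  34.05]), array([-0.2338, -0.0006,  0.0019]))
(0.5, 0, 0.42) (array([-22.03, -50.89,  48.65]), array([-0.2338, -0.0006,  0.0019]))
(0.4, -0.2, 0.3) (array([ -9.99, -72.64,  43.56]), array([-0.2338, -0.0006,  0.0019]))
(340, 243) [0.6406 0.1275 0.    ]
(322, 160) [0.8821 0.2632 0.    ]
(313, 190) [0.739 0.236 0.05 ]
(390, 217) [0.7252 0.0266 0.05  ]
(384, 272) [ 0.4333 -0.0157  0.3   ]
(373, 314) [ 0.3498 -0.0206  0.3   ]
(355, 292) [0.3786 0.0205 0.3   ]
```

Request:
play_rows(targets=[[8.7,-4.4,0,0,-0.117,0,0],[8.7,-4.4,0,0,-0.117,0,0],[8.7,-4.4,0,0,0,0,0],[8.7,-4.4,0,0,0,0,0],[8.7,-4.4,0,0,0,0,0],[8.7,0,-2.5,3.8,0,0,0],[8.7,0,-2.5,3.8,0,0,0],[8.7,0,-2.5,3.8,0,0,0],[8.7,0,-2.5,3.8,0,0,0],[8.7,0,-2.5,3.8,0,0,0]])

```text
t: 1.1
position: [0.3358, 0.4817, 0.4193]
ee_rot: [-0.0, 0.707, -0.0, 0.707]
ft_force: [0.7, -0.2, -0.9]
opening: 0.0873
```

Request:
play_rows(targets=[[8.7,0,-2.5,3.8,0,0,0],[8.7,0,-2.5,3.8,0,0,0],[8.7,0,-3,3.8,0,0,0],[8.7,0,-4,2.2,0,0,0],[8.7,0,-4.5,1,0,0,0],[8.7,0,-4.5,0,0,0,0],[8.7,0,-4.5,0,0,0,0],[8.7,0,-4.5,0,0,0,0],[8.7,0,-4.5,0,0,0,0],[8.7,0,-4.5,0,0,0,0]])

```text
t: 2.1
position: [0.4802, 0.0914, 0.4194]
ee_rot: [-0.0, 0.707, 0.0, 0.707]
ft_force: [0.8, -0.2, 0.3]
opening: 0.0872
```

Request:
play_rows(targets=[[8.7,0,-4.4,-0.6,0,0,0],[8.7,0,-4.4,-0.6,0,0,0],[8.7,0,-4.4,-0.6,0,0,0],[8.7,0,-4.4,-0.6,0,0,0],[8.7,0,-4.4,-0.6,0,0,0],[8.7,0,-4.4,-0.6,0,0,0],[8.7,3,-4.2,-0.4,0,0,0],[8.7,4.5,0,0,0,0,0],[8.7,4.5,0,0,0,0,0],[8.7,0,0,0,0,0,0]])

```text
t: 3.1
position: [0.4365, -0.2086, 0.2948]
ee_rot: [0.004, 0.711, 0.003, 0.703]
ft_force: [-1.1, 0.1, 0.0]
opening: 0.0872
```

```bash
python3 - <<'E'
from h import *
import pickle
c=calibration('wrist');im=get_image('wrist')[:,:,::-1].copy();cv2.imwrite('pics/w1.png',im);pickle.dump(c,open('w1.pkl','wb'))
hsv=cv2.cvtColor(im,cv2.COLOR_BGR2HSV)
m=((hsv[:,:,1]<50)&(hsv[:,:,2]>120)).astype(np.uint8)
n,l,s,ce=cv2.connectedComponentsWithStats(m)
for i in range(1,n):
    if s[i,4]>400:print(s[i],ce[i],onz('wrist',ce[i],.108,c))
print(proj('wrist',[.43,-.22,.108],c))
E
```

```text
[    0     0   105   321 25165] [ 40.38187959 178.20977548] [ 0.4126 -0.4508  0.108 ]
[245   0  10 106 515] [249.5631068   51.95145631] [ 0.3122 -0.2652  0.108 ]
[ 237  117  123  131 8436] [299.62482219 179.33321479] [ 0.4143 -0.227   0.108 ]
[ 505  157   70   68 3329] [537.00750976 189.98978672] [ 0.4243 -0.0179  0.108 ]
[ 591  224   49   67 1270] [614.15590551 263.95590551] [0.4942 0.0646 0.108 ]
[ 367  411  116   26 2533] [423.75917884 425.08843269] [ 0.6736 -0.1009  0.108 ]
[[307.82669192 197.12580806]]
```

View pics/w1.png

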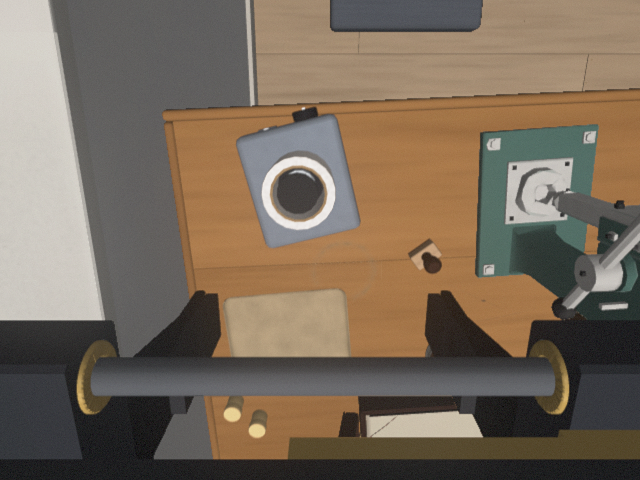

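The wrist view (picture 4) shows the roll's ring at about (298,193) on the grey housing, the tray at about (287,330) partly hidden by the gripper, and the stamp at (428,258). I'll fit the ring, and fit the tray from the side view.

```bash
python3 - <<'E'
from h import *
import pickle
c=pickle.load(open('w1.pkl','rb'));im=cv2.imread('pics/w1.png')
hsv=cv2.cvtColor(im,cv2.COLOR_BGR2HSV)
for th in(180,200,215):
    m=((hsv[:,:,1]<40)&(hsv[:,:,2]>th)).astype(np.uint8);m[:,:240]=0;m[:,360:]=0;m[:120]=0;m[260:]=0
    cs,_=cv2.findContours(m,cv2.RETR_EXTERNAL,cv2.CHAIN_APPROX_NONE);k=max(cs,key=cv2.contourArea)
    P=np.array([onz('wrist',p[0],.108,c)[:2] for p in cv2.convexHull(k)])
    (cc,r)=cv2.minEnclosingCircle((P*1000).astype(np.float32));print(th,cc,r,cv2.fitEllipse((P*1000).astype(np.float32)))
# side views of tray: brass mask
im=cv2.imread('pics/side0.png');hsv=cv2.cvtColor(im,cv2.COLOR_BGR2HSV);print(hsv[295,487],hsv[330,430],hsv[295,440])
m=((abs(hsv[:,:,0].astype(int)-hsv[295,487,0])<6)&(hsv[:,:,1]<hsv[295,487,1]+25)&(hsv[:,:,2]>100)).astype(np.uint8);m[:260]=0;m[330:]=0;m[:,:440]=0;m[:,530:]=0
m=cv2.morphologyEx(m,cv2.MORPH_OPEN,np.ones((3,3)))
k=max(cv2.findContours(m,0,1)[0],key=cv2.contourArea)
P=np.array([onz('side',p[0],.009)[:2] for p in k])*1000
print('tray side',cv2.minAreaRect(P.astype(np.float32)))
im=cv2.imread('pics/scene0.png')
E
```

```text
180 (426.91754150390625, -228.56829833984375) 32.65959548950195 ((426.9841003417969, -228.4622802734375), (64.64653778076172, 65.04624938964844), 53.36317443847656)
200 (426.8867492675781, -228.5664825439453) 32.457977294921875 ((426.9679870605469, -228.5197296142578), (64.35736083984375, 64.53778839111328), 77.73677825927734)
215 (427.00860595703125, -228.5709228515625) 32.2471809387207 ((426.98504638671875, -228.51246643066406), (64.05241394042969, 64.15403747558594), 100.19695281982422)
[ 19  90 170] [ 15 171 161] [ 15 170 153]
tray side ((618.4856567382812, -246.04220581054688), (109.63880157470703, 147.69094848632812), 5.194417953491211)
```

```bash
python3 - <<'E'
from h import *
print(delta((.427,-.2285,.062),np.pi/2),st()[0]['position'],st()[0]['ft_force'])
E
```

```text
(array([23.64, -1.95, -1.06]), array([-0.0002, -0.0063, -0.0051])) [ 0.43906007 -0.2101887   0.29839259] [0.86685727 0.64148916 0.27447544]
```

Request:
play_rows(targets=[[8.7,3,-1,-0.5,0,0,0],[8.7,3.5,-0.9,-0.6,0,0,0],[8.7,3.5,0,0,0,0,0],[8.7,2,0,0,0,0,0],[8.7,0,0,0,0,0,0],[8.7,0,0,0,0,0,0]])

```text
t: 3.75
position: [0.432, -0.2318, 0.1829]
ee_rot: [-0.001, 0.706, -0.001, 0.708]
ft_force: [0.6, -0.8, 0.0]
opening: 0.0869
```

```bash
python3 - <<'E'
from h import *
print(delta((.427,-.2285,.062),np.pi/2),st()[0]['position'],st()[0]['ft_force'])
E
```

```text
(array([12.09,  0.36, -0.53]), array([0.0009, 0.0032, 0.0029])) [ 0.43195866 -0.23175033  0.18291801] [ 0.64792743 -0.83698508  0.02993761]
```

Request:
play_rows(targets=[[8.7,0,0,0,0,0,0]])

```text
t: 3.85
position: [0.432, -0.2318, 0.1832]
ee_rot: [-0.002, 0.706, -0.001, 0.709]
ft_force: [0.2, -0.5, -0.5]
opening: 0.0869
```

Request:
play_rows(targets=[[8.7,0,0,0,0,0,0]])

```text
t: 3.95
position: [0.4314, -0.2314, 0.1827]
ee_rot: [-0.001, 0.706, -0.001, 0.708]
ft_force: [0.3, -0.3, 0.6]
opening: 0.087
```

```bash
python3 - <<'E'
from h import *
for i in range(4):
    c=calibration('wrist');im=get_image('wrist')[:,:,::-1]; s=robot.sense()
    hsv=cv2.cvtColor(im.copy(),cv2.COLOR_BGR2HSV)
    m=((hsv[:,:,1]<40)&(hsv[:,:,2]>190)).astype(np.uint8);m[300:]=0
    u=proj('wrist',[.427,-.2285,.108],c)[0]
    ks=[k for k in cv2.findContours(m,0,1)[0] if cv2.contourArea(k)>1000]
    k=min(ks,key=lambda k:np.linalg.norm(np.array(cv2.minEnclosingCircle(k)[0])-u))
    P=np.array([onz('wrist',p[0],.108,c)[:2] for p in cv2.convexHull(k)],np.float32)*1000
    print(s['t'],s['position'].round(4),cv2.fitEllipse(P))
cv2.imwrite('pics/w2.png',im)
E
```

```text
4.0 [ 0.4311 -0.2312  0.1824] ((426.1991882324219, -228.3017578125), (64.34293365478516, 64.35962677001953), 3.2506661415100098)
4.05 [ 0.4308 -0.231   0.182 ] ((426.2085266113281, -228.32305908203125), (64.3313980102539, 64.35836029052734), 58.03739929199219)
4.1 [ 0.4305 -0.2308  0.1817] ((426.19146728515625, -228.28416442871094), (64.31849670410156, 64.41862487792969), 107.42851257324219)
4.15 [ 0.4304 -0.2307  0.1814] ((426.1964111328125, -228.3082275390625), (64.33771514892578, 64.4213638305664), 156.54037475585938)
```

Request:
play_rows(targets=[[8.7,3,0.1,-0.2,0,0,0],[8.7,2.5,0,0,0,0,0],[8.7,0,0,0,0,0,0],[8.7,0,0,0,0,0,0],[8.7,0,0,0,0,0,0],[8.7,0,0,0,0,0,0],[8.7,0,0,0,0,0,0],[8.7,0,0,0,0,0,0],[8.7,0,0,0,0,0,0],[8.7,0,0,0,0,0,0]])

```text
t: 5.15
position: [0.4281, -0.2295, 0.1259]
ee_rot: [-0.0, 0.707, 0.0, 0.707]
ft_force: [0.1, 1.0, 0.1]
opening: 0.087
```

```bash
python3 - <<'E'
from h import *
print(delta((.4262,-.2283,.062),np.pi/2),st()[0]['position'],st()[0]['ft_force'])
E
```

```text
(array([ 6.39,  0.13, -0.19]), array([0.0002, 0.0002, 0.0001])) [ 0.4280941  -0.22954723  0.125906  ] [0.10042792 1.00062585 0.12123554]
```

Aligned to within 2 mm. Descend, settle, then close.

Request:
play_rows(targets=[[8.7,2,0.1,-0.1,0,0,0],[8.7,2,0,-0.1,0,0,0],[8.7,1.9,0,0,0,0,0],[8.7,0,0,0,0,0,0],[8.7,0,0,0,0,0,0],[8.7,0,0,0,0,0,0],[8.7,0,0,0,0,0,0],[8.7,0,0,0,0,0,0]])

```text
t: 5.95
position: [0.4265, -0.2289, 0.0675]
ee_rot: [-0.001, 0.707, -0.0, 0.708]
ft_force: [-0.3, 0.0, 0.1]
opening: 0.0868
```

Request:
play_rows(targets=[[7.2,0,0,0,0,0,0],[6.5,0,0,0,0,0,0],[6,0,0,0,0,0,0],[6,0,0,0,0,0,0],[6,0,0,0,0,0,0],[6,0,0,0,0,0,0],[6,0,0,0,0,0,0]])

```text
t: 6.65
position: [0.426, -0.2284, 0.0668]
ee_rot: [-0.0, 0.707, 0.0, 0.707]
ft_force: [0.3, 0.3, 1.5]
opening: 0.0641
```

Request:
play_rows(targets=[[6,-1,0,0,0,0,0],[6,-2,0,0,0,0,0],[6,-3,0,0,0,0,0],[6,-3,0,0,0,0,0],[6,-1,0,0,0,0,0],[6,0,0,0,0,0,0],[6,0,0,3,0,0,0],[6,0,-0.5,4,0,0,0],[6,0,-0.6,4,0,0,0],[6,0,-0.6,4,0,0,0]])

```text
t: 7.65
position: [0.5764, -0.245, 0.1647]
ee_rot: [0.001, 0.708, 0.001, 0.706]
ft_force: [-0.3, -1.0, -0.7]
opening: 0.0641
```

Request:
play_rows(targets=[[6,0,0,3,0,0,0],[6,0,0,1.2,0,0,0],[6,3,0,0,0,0,0],[6,3,0,0,0,0,0],[6,3,0,0,0,0,0],[6,0,0,0,0,0,0],[6,0,0,0,0,0,0],[6,0,0,0,0,0,0],[6,0,0,0,0,0,0],[6,0,0,0,0,0,0]])

```text
t: 8.65
position: [0.6189, -0.2461, 0.0784]
ee_rot: [-0.001, 0.706, -0.0, 0.708]
ft_force: [0.4, 0.6, -0.4]
opening: 0.0641
```

```bash
python3 - <<'E'
from h import *
im=get_image('side')[:,:,::-1].copy();cv2.imwrite('pics/s2.png',im)
s=robot.sense();print(s['position'],s['opening'],delta((.6185,-.246,.022),np.pi/2))
cv2.imwrite('pics/s2c.png',cv2.resize(im[230:410,390:560],None,fx=3.3,fy=3.3,interpolation=3))
E
```

```text
[ 0.61874814 -0.24588601  0.0782002 ] 0.06428106396118571 (array([ 5.62, -0.  , -0.04]), array([0.0002, 0.0021, 0.0013]))
```

View pics/s2c.png

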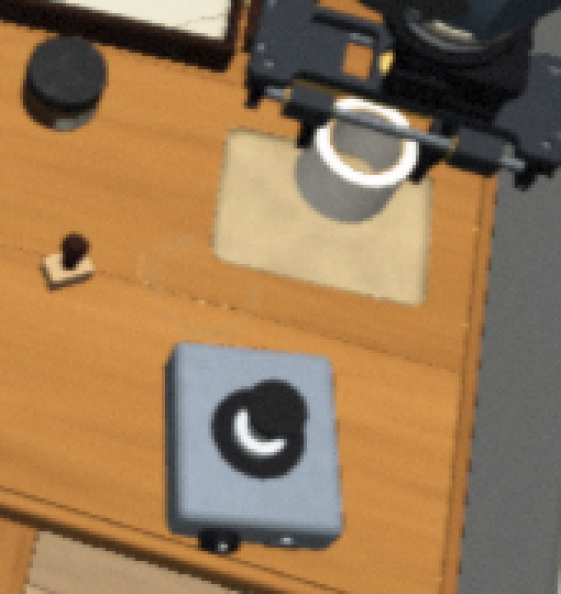

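Picture 5: the roll is held clear of the mixer and over the tray (crop (365,150)), and the mixer pad is exposed (crop (278,408)). Lower with a feel for contact.

Request:
play_rows(targets=[[6,2.5,0,0,0,0,0],[6,1.7,0,0,0,0,0],[6,0.9,0,0,0,0,0],[6,0.3,0,0,0,0,0],[6,0,0,0,0,0,0],[6,0,0,0,0,0,0],[6,0,0,0,0,0,0],[6,0,0,0,0,0,0],[6,0,0,0,0,0,0]])

```text
t: 9.6
position: [0.6183, -0.2456, 0.0233]
ee_rot: [-0.0, 0.707, -0.0, 0.707]
ft_force: [-0.2, -0.4, -0.3]
opening: 0.0638
```

Request:
play_rows(targets=[[6,0.1,0,0,0,0,0],[6,0,0,0,0,0,0],[6,0,0,0,0,0,0]])

```text
t: 9.9
position: [0.618, -0.2455, 0.0217]
ee_rot: [-0.0, 0.707, 0.0, 0.707]
ft_force: [-0.1, -0.6, -0.4]
opening: 0.0644
```

Request:
play_rows(targets=[[6,0.15,0,0,0,0,0],[6,0,0,0,0,0,0],[6,0,0,0,0,0,0]])

```text
t: 10.2
position: [0.618, -0.2455, 0.0202]
ee_rot: [0.0, 0.707, 0.0, 0.707]
ft_force: [-0.8, -0.1, -0.4]
opening: 0.064
```

Request:
play_rows(targets=[[6,0.1,0,0,0,0,0],[6,0,0,0,0,0,0],[6,0,0,0,0,0,0]])

```text
t: 10.5
position: [0.618, -0.2455, 0.0192]
ee_rot: [-0.0, 0.707, 0.0, 0.707]
ft_force: [0.4, -0.0, -1.2]
opening: 0.0642
```

Request:
play_rows(targets=[[6,0.1,0,0,0,0,0],[6,0,0,0,0,0,0],[6,0,0,0,0,0,0],[6.8,0,0,0,0,0,0],[7.5,0,0,0,0,0,0],[8.7,0,0,0,0,0,0],[8.7,0,0,0,0,0,0],[8.7,0,0,0,0,0,0],[8.7,0,0,0,0,0,0]])

```text
t: 11.4
position: [0.618, -0.2455, 0.0182]
ee_rot: [-0.0, 0.707, 0.0, 0.707]
ft_force: [0.8, -1.2, 0.5]
opening: 0.0862
```

Request:
play_rows(targets=[[8.7,-1.5,0,0,0,0,0],[8.7,-3.5,0,0,0,0,0],[8.7,-4.5,0,0,0,0,0],[8.7,-4.5,0,0,0,0,0],[8.7,-4.5,0,0,0,0,0],[8.7,-4.5,0,0,0,0,0],[8.7,0,3,0,0,0,0],[8.7,0,4.5,0,0,0,0],[8.7,0,4.5,0,0,0,0],[8.7,0,4.5,0,0,0,0]])

```text
t: 12.4
position: [0.6178, -0.0792, 0.2498]
ee_rot: [0.0, 0.707, -0.0, 0.708]
ft_force: [1.0, -0.2, 0.9]
opening: 0.0869
```

```bash
python3 - <<'E'
from h import *
f=lambda u,v:(310+u*230/436,215+v*190/360)
for p in[(92,48),(133,53),(117,270),(20,240)]:print('plate',onz('side',f(*p),.01))
g=lambda u,v:(190+(u-440)/2,160+v/2)
for p in[(625,165),(680,188),(738,150)]:print('plate scene',onz('scene',g(*p),.01))
for p in[(638,170),(662,182)]:print('col base scene',onz('scene',g(*p),.01))
for p in[(636,38),(665,56),(703,42)]:print('head top',onz('scene',g(*p),.25),onz('scene',g(*p),.3))
# jar
for n in('side','scene'):
    im=cv2.imread(f'pics/{n}0.png');hsv=cv2.cvtColor(im,cv2.COLOR_BGR2HSV)
    u=proj(n,[.613,.12,.066])[0];x,y=u.astype(int);print(n,u,hsv[y,x])
    m=((hsv[:,:,2]<75)).astype(np.uint8);M=np.zeros_like(m);M[y-22:y+32,x-22:x+22]=1;m*=M
    k=max(cv2.findContours(m,0,1)[0],key=cv2.contourArea);print(cv2.boundingRect(k),cv2.contourArea(k))
im=get_image('side')[:,:,::-1].copy();cv2.imwrite('pics/s3.png',im)
# pad: side, dark spot
a=cv2.imread('pics/s2.png');g=cv2.cvtColor(a,6)
print(onz('side',(390+278/3.3,230+408/3.3),.098))
print(robot.sense()['position'])
E
```

```text
plate [0.658  0.0846 0.01  ]
plate [0.669  0.0314 0.01  ]
plate [ 0.3795 -0.0346  0.01  ]
plate [0.3755 0.0834 0.01  ]
plate scene [ 0.5342 -0.0107  0.01  ]
plate scene [0.5162 0.0936 0.01  ]
plate scene [0.3754 0.0847 0.01  ]
col base scene [0.529  0.0137 0.01  ]
col base scene [0.5248 0.0631 0.01  ]
head top [0.5417 0.0287 0.25  ] [0.6073 0.1005 0.3   ]
head top [0.5497 0.0955 0.25  ] [0.6147 0.1622 0.3   ]
head top [0.4827 0.1032 0.25  ] [0.5528 0.1693 0.3   ]
side [340.09420159 238.75846527] [60 14 36]
(328, 228, 25, 34) 675.0
scene [292.60594332 255.75669852] [15 60 51]
(279, 241, 35, 39) 484.5
[ 0.4267 -0.2292  0.098 ]
[ 0.61676056 -0.07073714  0.2497584 ]
```

Request:
play_rows(targets=[[8.7,0,3,0,0,0,0],[8.7,0,4.5,0,0,0,0],[8.7,0,4.5,0,0,0,0],[8.7,0,4.5,0,0,0,0],[8.7,0,2.5,0,0,0,0],[8.7,0,0,0,0.085,0,0],[8.7,0,0,0,0.085,0,0],[8.7,0,0,0,0,0,0],[8.7,0,0,0,0,0,0],[8.7,0,0,0,0,0,0]])

```text
t: 13.45
position: [0.618, 0.1091, 0.2487]
ee_rot: [0.06, 0.704, -0.06, 0.705]
ft_force: [-0.2, -0.6, 0.6]
opening: 0.0871
```

```bash
python3 - <<'E'
from h import *
import pickle
c=calibration('wrist');im=get_image('wrist')[:,:,::-1].copy();pickle.dump(c,open('w3.pkl','wb'))
s=robot.sense();print(s['position'],yaw(),s['q'])
sc=get_image('scene')[:,:,::-1].copy()
W=np.hstack([cv2.resize(im,(400,300)),cv2.resize(sc[20:320,190:590],(400,300))]);cv2.imwrite('pics/w3s.png',W);cv2.imwrite('pics/w3.png',im)
print(proj('wrist',[.613,.12,.066],c))
E
```

```text
[0.61803408 0.10909651 0.24859474] 1.4013679976449904 [-3.04958880e-03  4.82574976e-01  1.36906368e+00 -6.10442562e-05
  1.28964723e+00 -1.40440066e+00]
[[333.91953262 194.99378226]]
```

View pics/w3s.png

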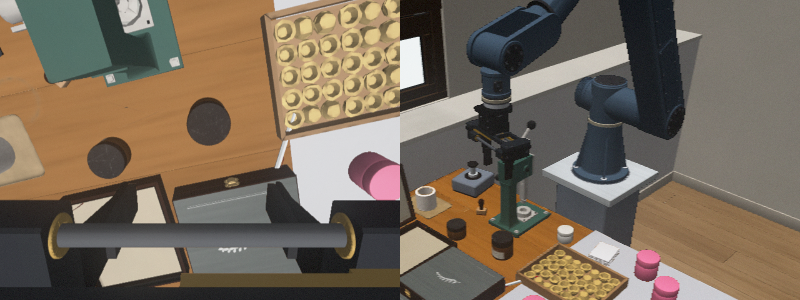

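Picture 6: the tall jar's lid is at wrist (334,193) and the press head at the top left. I'll triangulate the press head and fit the jar.

```bash
python3 - <<'E'
from h import *
import pickle
c=pickle.load(open('w3.pkl','rb'));im=cv2.imread('pics/w3.png')
def tri(a,b):
    (o1,d1),(o2,d2)=a,b;A=np.c_[d1,-d2];s=np.linalg.lstsq(A,o2-o1,rcond=None)[0];p,q=o1+s[0]*d1,o2+s[1]*d2;return (p+q)/2,np.linalg.norm(p-q)
g=lambda u,v:(190+(u-440)/2,160+v/2)
hsv=cv2.cvtColor(im,cv2.COLOR_BGR2HSV)
m=((hsv[:,:,0]>60)&(hsv[:,:,0]<95)&(hsv[:,:,1]>70)).astype(np.uint8);m[150:]=0
k=max(cv2.findContours(m,0,1)[0],key=cv2.contourArea);print(cv2.approxPolyDP(k,6,True).reshape(-1,2).tolist())
for uv in[(184,114),(188,0),(60,133)]:print([onz('wrist',uv,z,c).tolist() for z in(.2,.25,.3)])
print(tri(ray('wrist',(184,114),c),ray('scene',g(665,56))))
u=proj('wrist',[.613,.12,.066],c)[0];x,y=u.astype(int)
m=(hsv[:,:,2]<80).astype(np.uint8);M=np.zeros_like(m);M[y-60:y+60,x-60:x+60]=1;m*=M
k=max(cv2.findContours(m,0,1)[0],key=cv2.contourArea);print(cv2.boundingRect(k))
P=np.array([onz('wrist',p[0],.066,c)[:2] for p in cv2.convexHull(k)],np.float32)*1000
print(cv2.minEnclosingCircle(P),cv2.fitEllipse(P))
cv2.imwrite('pics/w3c.png',cv2.resize(im[:300,:450],None,fx=1.7,fy=1.7))
E
```

```text
[[77, 26]]
[[0.5293, 0.0509, 0.2], [0.5307, 0.0663, 0.25], [0.5321, 0.0818, 0.3]]
[[0.4784, 0.0669, 0.2], [0.4907, 0.0789, 0.25], [0.5031, 0.0909, 0.3]]
[[0.5276, -0.0162, 0.2], [0.5293, 0.0136, 0.25], [0.5311, 0.0435, 0.3]]
(array([0.52696391, 0.06487406, 0.23120111]), np.float64(0.010555516695692))
(299, 156, 70, 77)
((612.7797241210938, 118.62667083740234), 33.580657958984375) ((613.3895263671875, 119.19536590576172), (60.07362747192383, 67.25257873535156), 85.13245391845703)
```

View pics/w3c.png

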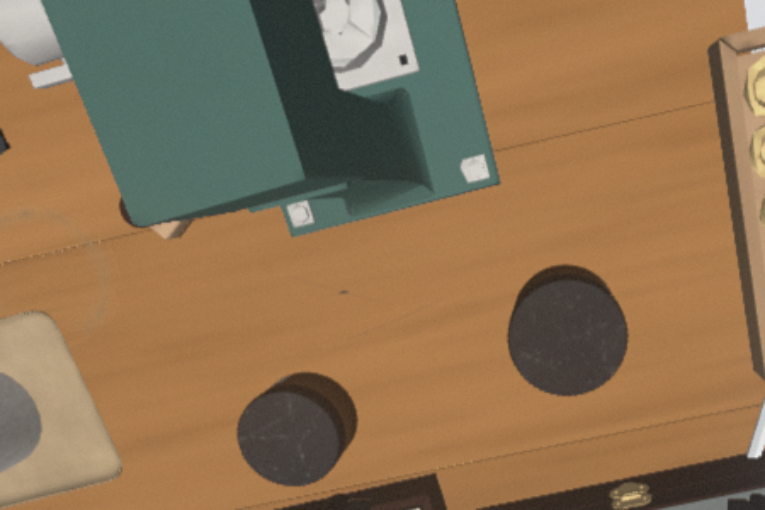

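```bash
python3 - <<'E'
from h import *
import pickle
c=pickle.load(open('w3.pkl','rb'))
p=onz('wrist',(333.8,197.6),.066,c);print(p)
for v in(508,627):print(onz('wrist',(v/1.7,197.6),.066,c))
print(onz('wrist',(333.8,395/1.7),.066,c))
print(delta((p[0],p[1],.025)))
E
```

```text
[0.6153 0.1195 0.066 ]
[0.6101 0.0895 0.066 ]
[0.6204 0.1496 0.066 ]
[0.6465 0.1145 0.066 ]
(array([22.35,  0.98, -0.45]), array([-0.    ,  0.0001, -0.    ]))
```

Request:
play_rows(targets=[[8.7,2,0.5,-0.2,0,0,0],[8.7,3,0.5,-0.2,0,0,0],[8.7,3,0,0,0,0,0],[8.7,3,0,0,0,0,0],[8.7,2,0,0,0,0,0],[8.7,1,0,0,0,0,0],[8.7,0,0,0,0,0,0],[8.7,0,0,0,0,0,0],[8.7,0,0,0,0,0,0],[8.7,0,0,0,0,0,0]])

```text
t: 14.55
position: [0.6167, 0.1201, 0.1096]
ee_rot: [0.06, 0.704, -0.06, 0.705]
ft_force: [0.2, -0.0, -0.4]
opening: 0.087
```

```bash
python3 - <<'E'
from h import *
c=calibration('wrist');im=get_image('wrist')[:,:,::-1].copy();cv2.imwrite('pics/w4.png',im)
g=cv2.cvtColor(im,cv2.COLOR_BGR2GRAY);u=proj('wrist',[.6153,.1195,.066],c)[0];print(u)
x,y=u.astype(int);print('col',[int(v) for v in g[y,x-90:x+90:6]]);print('row',[int(v) for v in g[y-110:y+110:6,x]])
print(delta((.6153,.1195,.025)),st()[0]['position'],st()[0]['ft_force'])
cv2.imwrite('pics/w4c.png',im[:400])
E
```

```text
[321.40652003 255.01861409]
col [139, 142, 142, 141, 140, 141, 84, 69, 66, 62, 64, 65, 63, 64, 64, 66, 66, 63, 69, 64, 66, 67, 69, 66, 82, 136, 137, 136, 137, 139]
row [137, 138, 135, 133, 135, 140, 140, 52, 56, 45, 56, 63, 68, 66, 73, 61, 63, 61, 67, 63, 67, 64, 65, 65, 63, 65, 66, 133, 131, 135, 144, 134, 127, 130, 130, 130, 62]
(array([ 8.45, -0.08, -0.13]), array([-0.    ,  0.0022, -0.0004])) [0.6165044  0.1200564  0.10949092] [ 0.27428968 -0.3862288  -0.25765459]
```

View pics/w4c.png

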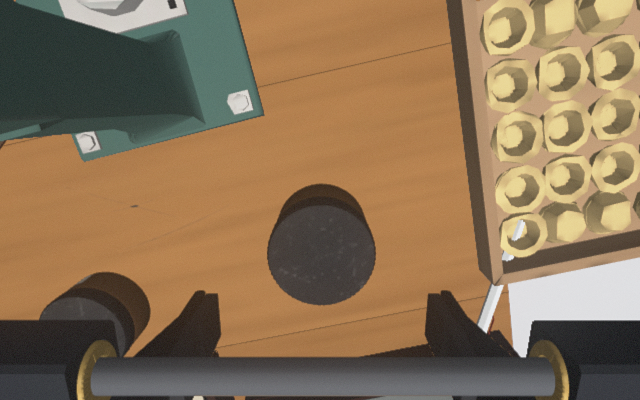

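Picture 8: the tall jar's lid is centred at wrist (321,251) between the fingers, with no obstacle beside it. That is 2–3 mm nearer than estimated, so I correct for it and descend.

Request:
play_rows(targets=[[8.7,1,-0.1,-0.2,0,0,0],[8.7,2,0,-0.15,0,0,0],[8.7,2.5,0,0,0,0,0],[8.7,2,0,0,0,0,0],[8.7,1,0,0,0,0,0],[8.7,0,0,0,0,0,0],[8.7,0,0,0,0,0,0],[8.7,0,0,0,0,0,0],[8.7,0,0,0,0,0,0]])

```text
t: 15.5
position: [0.613, 0.1197, 0.0244]
ee_rot: [0.06, 0.704, -0.06, 0.705]
ft_force: [0.2, 0.7, -0.6]
opening: 0.0873
```

Request:
play_rows(targets=[[8.7,0.2,0,0,0,0,0],[8.7,0,0,0,0,0,0],[7.4,0,0,0,0,0,0],[6.6,0,0,0,0,0,0],[5.8,0,0,0,0,0,0],[5.8,0,0,0,0,0,0],[5.8,0,0,0,0,0,0],[5.8,0,0,0,0,0,0],[5.8,0,0,0,0,0,0]])

```text
t: 16.4
position: [0.6122, 0.1198, 0.0213]
ee_rot: [0.06, 0.705, -0.06, 0.705]
ft_force: [0.5, 0.9, -0.3]
opening: 0.0623
```

```bash
python3 - <<'E'
from h import *
s=robot.sense();print(s['position'],yaw(),s['opening'],s['ft_force'],s['torque'])
E
```

```text
[0.61217952 0.11982691 0.0212911 ] 1.4009800341376342 0.062276232528674764 [ 0.48271735  0.92430677 -0.3331917 ] [ 0.17834667 -0.03714381  0.01326502]
```

Request:
play_rows(targets=[[5.8,-0.5,0,0,0,0,0],[5.8,-1.5,0,0,0,0,0],[5.8,-3,0,0,0,0,0],[5.8,-4.5,0,0,0,0,0],[5.8,-4.5,0,0,0,0,0],[5.8,-4.5,0,0,0,0,0],[5.8,-4.5,0,0,0,0,0],[5.8,0,-2,0.3,0,0,0],[5.8,0,-4,0.7,0,0,0],[5.8,0,-4,0.7,0,0,0]])

```text
t: 17.4
position: [0.6115, 0.0178, 0.253]
ee_rot: [0.059, 0.704, -0.059, 0.705]
ft_force: [0.5, -0.4, -2.9]
opening: 0.0617
```

Request:
play_rows(targets=[[5.8,0,-4.5,0.8,0,0,0],[5.8,0,-4.5,0.8,0,0,0],[5.8,0,-4.5,0.8,0,0,0],[5.8,0,-4.5,0.8,0,0,0],[5.8,0,-3.5,0.6,0,0,0],[5.8,0,-2.9,0.4,0,0,0],[5.8,0,-0.6,-3,0,0,0],[5.8,0,-0.7,-4,0,0,0],[5.8,0,-0.7,-4,0,0,0],[5.8,0,-0.7,-3.8,0,0,0]])

```text
t: 18.4
position: [0.4594, -0.2306, 0.2519]
ee_rot: [0.06, 0.705, -0.06, 0.704]
ft_force: [0.5, 0.6, -2.0]
opening: 0.0622
```

Request:
play_rows(targets=[[5.8,0,0,0,0,0,0],[5.8,0,0,0,0,0,0],[5.8,0,0,0,0,0,0],[5.8,0,0,0,0,0,0],[5.8,0,0,0,0,0,0],[5.8,0,0,0,0,0,0]])

```text
t: 19.0
position: [0.4623, -0.2309, 0.2511]
ee_rot: [0.06, 0.705, -0.06, 0.705]
ft_force: [0.4, 0.5, -1.9]
opening: 0.062
```

```bash
python3 - <<'E'
from h import *
import pickle
c=calibration('wrist');im=get_image('wrist')[:,:,::-1].copy();pickle.dump(c,open('w5.pkl','wb'))
cv2.imwrite('pics/w5.png',im);u=proj('wrist',[.4265,-.229,.098],c)[0];print(u,st()[0]['position'],yaw(),st()[0]['ft_force'],st()[0]['opening'])
x,y=u.astype(int);y0=max(y-90,0)
L=cv2.resize(im[y0:y0+180,x-90:x+90],(400,400),interpolation=3);S=get_image('side')[:,:,::-1].copy();cv2.imwrite('pics/s5.png',S)
us=proj('side',[.4265,-.229,.098])[0].astype(int);S2=cv2.resize(S[us[1]-60:us[1]+60,us[0]-60:us[0]+60],(400,400),interpolation=3)
print(y0,x-90,us-60);cv2.imwrite('pics/w5c.png',np.hstack([L,S2]))
E
```

```text
[317.3380184  166.72993468] [ 0.46213172 -0.23086887  0.25105783] 1.4016135349490004 [-0.63783807  0.37749214 -1.48422871] 0.06220595523275021
76 227 [414 293]
```

View pics/w5c.png

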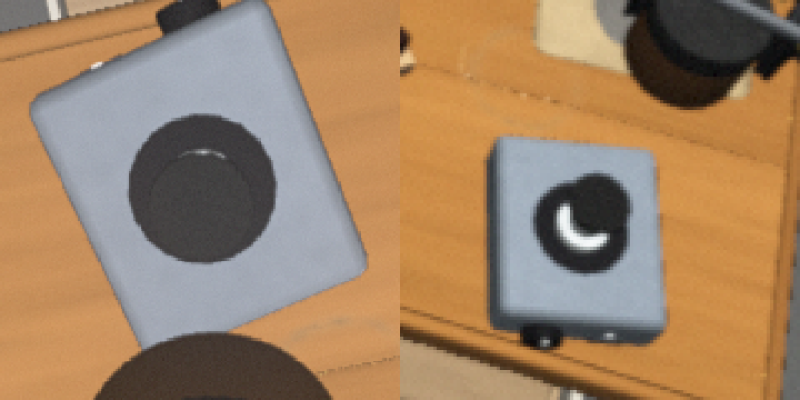

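Picture 9: the pad is seen cleanly in both views, at wrist crop (202,209) and side crop (601,203), with the jar held clear of it.

```bash
python3 - <<'E'
from h import *
import pickle
c=pickle.load(open('w5.pkl','rb'))
w=lambda u,v:(227+u/2.2222,76+v/2.2222)
print('pad wrist',onz('wrist',w(202,209),.098,c),'diam',onz('wrist',w(150,209),.098,c),onz('wrist',w(254,209),.098,c))
im=cv2.imread('pics/w5.png');g=cv2.cvtColor(im,6)
m=((g<85)).astype(np.uint8);M=np.zeros_like(m);M[120:203,275:365]=1;m*=M
k=max(cv2.findContours(m,0,1)[0],key=cv2.contourArea)
P=np.array([onz('wrist',p[0],.05,c)[:2] for p in k],np.float32)*1000;print('base ring',cv2.fitEllipse(P))
print('pad side',onz('side',(414+201/3.333,293+203/3.333),.098))
print('ring side',onz('side',(414+181/3.333,293+227/3.333),.05))
E
```

```text
pad wrist [ 0.4291 -0.229   0.098 ] diam [ 0.426  -0.2471  0.098 ] [ 0.4322 -0.2109  0.098 ]
base ring ((428.36981201171875, -229.73951721191406), (57.60227584838867, 57.88190841674805), 145.9224395751953)
pad side [ 0.4262 -0.2294  0.098 ]
ring side [ 0.4271 -0.2288  0.05  ]
```

```bash
python3 - <<'E'
from h import *
print(delta((.4273,-.2292,.132)))
E
```

```text
(array([11.91, -0.42, -3.45]), array([ 0.    , -0.0003, -0.0001]))
```

Request:
play_rows(targets=[[5.8,1.5,-0.2,-1.5,0,0,0],[5.8,2.5,-0.2,-1.6,0,0,0],[5.8,3,0,-0.3,0,0,0],[5.8,3,0,0,0,0,0],[5.8,1.5,0,0,0,0,0],[5.8,0,0,0,0,0,0],[5.8,0,0,0,0,0,0],[5.8,0,0,0,0,0,0],[5.8,0,0,0,0,0,0],[5.8,0,0,0,0,0,0]])

```text
t: 20.1
position: [0.428, -0.2295, 0.1371]
ee_rot: [0.059, 0.704, -0.06, 0.705]
ft_force: [-1.0, -1.0, -2.1]
opening: 0.062
```

```bash
python3 - <<'E'
from h import *
s=get_image('side')[:,:,::-1].copy();a=get_image('scene')[:,:,::-1].copy()
print(delta((.4273,-.2292,.122)),st()[0]['position'],st()[0]['ft_force'],st()[0]['opening'])
us=proj('side',[.4275,-.229,.12])[0].astype(int);ua=proj('scene',[.4275,-.229,.1])[0].astype(int);print(us-50,ua-50)
f=lambda i,u:cv2.resize(i[u[1]-50:u[1]+50,u[0]-50:u[0]+50],(400,400),interpolation=3)
cv2.imwrite('pics/j1.png',np.hstack([f(s,us),f(a,ua)]))
print('axis in side crop',(proj('side',[[.4275,-.2292,z] for z in(.05,.098,.112,.178)])-(us-50))*4)
print('axis in scene crop +400',(proj('scene',[[.4275,-.2292,z] for z in(.05,.098,.112,.178)])-(ua-50))*4)
E
```

```text
(array([ 1.48,  0.01, -0.05]), array([0.    , 0.001 , 0.0006])) [ 0.42779892 -0.22935541  0.13684354] [-0.10169181 -0.10985782 -2.33443056] 0.062450923916671945
[427 299] [211 132]
axis in side crop [[166.06261874 247.92610388]
 [189.33737736 217.15357392]
 [196.47775381 207.71298414]
 [232.52262339 160.0565574 ]]
axis in scene crop +400 [[205.89394758 254.01852504]
 [203.3349687  204.74201802]
 [202.57334488 190.0759488 ]
 [198.88603462 119.07193572]]
```

View pics/j1.png

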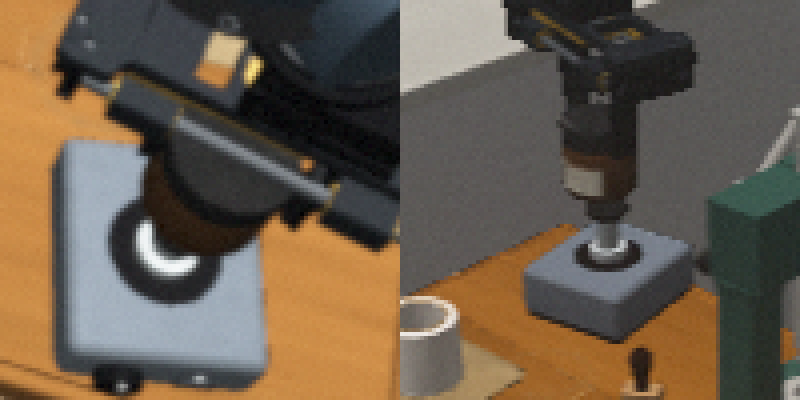

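Picture 10: in the scene view the jar looks about 1–2 px left of the neck axis. I'll measure this by edge profiles.

```bash
python3 - <<'E'
from h import *
a=cv2.cvtColor(get_image('scene'),cv2.COLOR_RGB2HSV).astype(int)
rgb=get_image('scene').astype(int)
cv2.imwrite('pics/sc6.png',rgb[:,:,::-1])
ua=(211,132)
for y in range(158,198,2):
    print(y,' '.join(f'{rgb[y,x].sum()//3:3d}' for x in range(247,276)))
print(calibration('scene')['rvec'])
R=cv2.Rodrigues(np.array(calibration('scene')['rvec']))[0];print(R[0])
c0=proj('scene',[[.4275,-.2292,z] for z in(.06,.08,.098,.112,.13,.15)]);print(c0.round(1).tolist())
print((proj('scene',[[.4375,-.2292,.12],[.4275,-.2192,.12]])-proj('scene',[.4275,-.2292,.12])).round(2))
E
```

```text
158  89  88  89  86  88  60  31  34  40  46  45  44  43  41  44  42  34  26  30  25  27  29  28  66  86  86  85  84  85
160  86  88  92  91  65  40  47  47  45  48  42  44  48  47  46  40  36  33  31  30  20  28  21  66  87  89  88  85  89
162  85  91  92  67  58  63  53  47  46  43  42  45  44  44  44  49  41  31  26  28  29  26  28  66  86  83  88  88  88
164  90  88  89  87  62  36  38  45  49  48  47  44  45  50  45  46  43  26  28  30  28  29  26  68  86  90  87  88  86
166  86  89  89  87  61  29  35  33  30  35  37  36  30  31  36  31  35  29  29  27  25  25  26  67  88  86  89  91  84
168  88  85  88  86  67  34  35  36  36  33  35  33  31  31  33  26  31  29  32  26  29  28  28  62  85  85  85  86  87
170  89  86  89  87  70  48  46  47  42  37  37  30  32  30  30  29  33  30  27  25  24  27  28  68  85  90  87  89  85
172  86  87  89  86  84  74  63  48  43  44  44  44  44  46  41  42  39  41  37  38  36  36  37  70  88  87  88  86  89
174  90  89  88  88  80  95 111 107 104  91  72  64  59  58  49  42  36  38  41  38  36  36  36  65  88  88  86  84  89
176  89  84  88  90 
[... 921 characters left out ...]
27 127 136 119  83
192  94  89  93  92  99 121 129 125 127 129 100  94 153 142  92  80  72  68 110 182 148  43  80 115 126 130 130 130 133
194  97 102 118 130 129 128 127 101  53  34  36 110 182 190 163 143 139 175 203 173 101  48  31  34  96 129 128 129 129
196 133 128 126 129 125 126 129  98  46  32  35  55  94 115 105 101  95  84  81  66  40  29  34  31  98 131 129 129 132
[ 0.94867524  2.31840622 -1.21529958]
[-0.71196203  0.70221058  0.0032201 ]
[[262.3, 193.0], [262.1, 187.9], [261.8, 183.2], [261.6, 179.5], [261.4, 174.8], [261.1, 169.4]]
[[-2.25  0.95]
 [ 1.92  0.97]][ WARN:0@2.029] global loadsave.cpp:1063 imwrite_ Unsupported depth image for selected encoder is fallbacked to CV_8U.
```

Request:
play_rows(targets=[[5.8,0.5,0,-0.2,0,0,0],[5.8,0.6,0,0,0,0,0],[5.8,0.3,0,0,0,0,0],[5.8,0,0,0,0,0,0],[5.8,0,0,0,0,0,0],[5.8,0,0,0,0,0,0],[5.8,0,0,0,0,0,0]])

```text
t: 21.0
position: [0.4257, -0.2289, 0.1224]
ee_rot: [0.06, 0.704, -0.06, 0.705]
ft_force: [0.1, -0.1, -2.0]
opening: 0.0624
```

Request:
play_rows(targets=[[5.8,0.2,0,0,0,0,0],[5.8,0.2,0,0,0,0,0],[5.8,0.2,0,0,0,0,0],[5.8,0,0,0,0,0,0],[5.8,0,0,0,0,0,0]])

```text
t: 21.5
position: [0.4258, -0.229, 0.1165]
ee_rot: [0.06, 0.704, -0.06, 0.705]
ft_force: [0.5, -0.4, 2.0]
opening: 0.0623
```

Request:
play_rows(targets=[[5.8,0.1,0,0,0,0,0],[5.8,0.1,0,0,0,0,0],[5.8,0.1,0,0,0,0,0],[5.8,0,0,0,0,0,0],[5.8,0,0,0,0,0,0]])

```text
t: 22.0
position: [0.4257, -0.229, 0.1133]
ee_rot: [0.06, 0.704, -0.06, 0.705]
ft_force: [0.3, 0.6, 3.0]
opening: 0.0621
```

Request:
play_rows(targets=[[5.8,0.1,0,0,0,0,0],[5.8,0.05,0,0,0,0,0],[5.8,0,0,0,0,0,0]])

```text
t: 22.3
position: [0.4257, -0.229, 0.1118]
ee_rot: [0.06, 0.704, -0.06, 0.705]
ft_force: [-0.1, 1.0, 1.7]
opening: 0.062
```

Request:
play_rows(targets=[[5.8,0.1,0,0,0,0,0],[5.8,0.1,0,0,0,0,0],[5.8,0,0,0,0,0,0]])

```text
t: 22.6
position: [0.4257, -0.229, 0.1097]
ee_rot: [0.06, 0.704, -0.06, 0.705]
ft_force: [0.4, -0.3, 2.9]
opening: 0.0622
```

Request:
play_rows(targets=[[5.8,0.1,0,0,0,0,0],[5.8,0.1,0,0,0,0,0],[5.8,0,0,0,0,0,0]])

```text
t: 22.9
position: [0.4257, -0.229, 0.1077]
ee_rot: [0.06, 0.704, -0.06, 0.705]
ft_force: [1.0, 1.4, 3.3]
opening: 0.0623
```

Request:
play_rows(targets=[[5.8,0.1,0,0,0,0,0],[5.8,0.1,0,0,0,0,0],[5.8,0,0,0,0,0,0]])

```text
t: 23.2
position: [0.4257, -0.229, 0.1057]
ee_rot: [0.06, 0.704, -0.06, 0.705]
ft_force: [1.4, -1.0, 4.0]
opening: 0.0625
```

Request:
play_rows(targets=[[5.8,0.1,0,0,0,0,0],[5.8,0.1,0,0,0,0,0],[5.8,0,0,0,0,0,0]])

```text
t: 23.5
position: [0.4257, -0.2289, 0.1037]
ee_rot: [0.06, 0.704, -0.06, 0.705]
ft_force: [0.9, -0.2, 2.8]
opening: 0.0622
```

Request:
play_rows(targets=[[5.8,0.1,0,0,0,0,0],[5.8,0.1,0,0,0,0,0],[5.8,0,0,0,0,0,0]])

```text
t: 23.8
position: [0.4257, -0.2289, 0.1017]
ee_rot: [0.06, 0.704, -0.06, 0.705]
ft_force: [1.8, -0.7, 3.5]
opening: 0.062
```

Request:
play_rows(targets=[[5.8,0.1,0,0,0,0,0],[5.8,0.1,0,0,0,0,0],[5.8,0,0,0,0,0,0]])

```text
t: 24.1
position: [0.4257, -0.2289, 0.0997]
ee_rot: [0.06, 0.704, -0.06, 0.705]
ft_force: [1.4, -2.0, 4.6]
opening: 0.0624
```

Request:
play_rows(targets=[[5.8,0.1,0,0,0,0,0],[5.8,0.1,0,0,0,0,0],[5.8,0,0,0,0,0,0]])

```text
t: 24.4
position: [0.4257, -0.229, 0.0977]
ee_rot: [0.06, 0.705, -0.06, 0.705]
ft_force: [0.2, -0.9, 3.4]
opening: 0.062
```

Request:
play_rows(targets=[[5.8,0.1,0,0,0,0,0],[5.8,0.1,0,0,0,0,0],[5.8,0,0,0,0,0,0]])

```text
t: 24.7
position: [0.4256, -0.2289, 0.0957]
ee_rot: [0.06, 0.705, -0.06, 0.705]
ft_force: [0.6, -1.6, 4.1]
opening: 0.0624
```

Request:
play_rows(targets=[[5.8,0.1,0,0,0,0,0],[5.8,0.05,0,0,0,0,0],[5.8,0,0,0,0,0,0]])

```text
t: 25.0
position: [0.4258, -0.229, 0.0952]
ee_rot: [0.06, 0.704, -0.06, 0.705]
ft_force: [0.7, 0.8, 13.0]
opening: 0.0624
```

The stop is felt: the force jumped from 4 to 13 N, so about 15 N on the pad. Check, then hold.

Request:
play_rows(targets=[[5.8,0.02,0,0,0,0,0],[5.8,0,0,0,0,0,0],[5.8,0,0,0,0,0,0]])

```text
t: 25.3
position: [0.4258, -0.229, 0.0952]
ee_rot: [0.06, 0.704, -0.06, 0.705]
ft_force: [-0.4, 0.9, 13.8]
opening: 0.062
```

Request:
play_rows(targets=[[5.8,0,0,0,0,0,0],[5.8,0,0,0,0,0,0],[5.8,0,0,0,0,0,0],[5.8,0,0,0,0,0,0],[5.8,0,0,0,0,0,0],[5.8,0,0,0,0,0,0],[5.8,0,0,0,0,0,0],[5.8,0,0,0,0,0,0],[5.8,0,0,0,0,0,0],[5.8,0,0,0,0,0,0]])

```text
t: 26.3
position: [0.4258, -0.229, 0.0952]
ee_rot: [0.06, 0.704, -0.06, 0.705]
ft_force: [-0.0, 0.1, 12.9]
opening: 0.0619
```

Request:
play_rows(targets=[[5.8,0,0,0,0,0,0],[5.8,0,0,0,0,0,0],[5.8,0,0,0,0,0,0],[5.8,0,0,0,0,0,0],[5.8,0,0,0,0,0,0],[5.8,0,0,0,0,0,0],[5.8,0,0,0,0,0,0],[5.8,0,0,0,0,0,0],[5.8,0,0,0,0,0,0],[5.8,0,0,0,0,0,0]])

```text
t: 27.3
position: [0.4258, -0.229, 0.0952]
ee_rot: [0.06, 0.704, -0.06, 0.705]
ft_force: [-0.7, -0.5, 13.4]
opening: 0.0622
```

Request:
play_rows(targets=[[5.8,0,0,0,0,0,0],[5.8,0,0,0,0,0,0],[5.8,0,0,0,0,0,0],[5.8,0,0,0,0,0,0],[5.8,0,0,0,0,0,0]])

```text
t: 27.8
position: [0.4258, -0.229, 0.0952]
ee_rot: [0.06, 0.704, -0.06, 0.705]
ft_force: [-0.2, -0.1, 13.2]
opening: 0.0619
```

Held for about 2.5 s at a steady ~15 N net. Now carry the jar back along the same route.

Request:
play_rows(targets=[[5.8,-1,0,0,0,0,0],[5.8,-2,0,0,0,0,0],[5.8,-3,0,0,0,0,0],[5.8,-4,0,0,0,0,0],[5.8,-4,0,0,0,0,0],[5.8,-1.5,0,0,0,0,0],[5.8,0,0.5,3,0,0,0],[5.8,0,0.6,4,0,0,0],[5.8,0,0.7,4,0,0,0],[5.8,0,0.7,4,0,0,0]])

```text
t: 28.8
position: [0.5768, -0.2281, 0.2472]
ee_rot: [0.061, 0.707, -0.059, 0.702]
ft_force: [-0.5, -0.9, -2.0]
opening: 0.0619
```

Request:
play_rows(targets=[[5.8,0,0.7,3.7,0,0,0],[5.8,0,3,-0.5,0,0,0],[5.8,0,4.4,-0.8,0,0,0],[5.8,0,4.5,-0.8,0,0,0],[5.8,0,4.5,-0.8,0,0,0],[5.8,0,4.5,-0.8,0,0,0],[5.8,0,4.5,-0.8,0,0,0],[5.8,0,4.5,-0.8,0,0,0],[5.8,0,3,-0.6,0,0,0],[5.8,0,1.4,-0.3,0,0,0]])

```text
t: 29.8
position: [0.6091, 0.1228, 0.247]
ee_rot: [0.059, 0.707, -0.059, 0.702]
ft_force: [-0.6, -0.5, -2.2]
opening: 0.0624
```

Request:
play_rows(targets=[[5.8,0,0,0,0,0,0],[5.8,0,0,0,0,0,0],[5.8,0,0,0,0,0,0],[5.8,0,0,0,0,0,0],[5.8,0,0,0,0,0,0],[5.8,0,0,0,0,0,0],[5.8,0,0,0,0,0,0],[5.8,0,0,0,0,0,0],[5.8,0,0,0,0,0,0]])

```text
t: 30.7
position: [0.6121, 0.1197, 0.2491]
ee_rot: [0.06, 0.705, -0.06, 0.705]
ft_force: [-0.7, -0.5, -2.4]
opening: 0.0622
```

```bash
python3 - <<'E'
from h import *
s=robot.sense();print(delta((.6122,.1198,.0213),1.401),s['position'],s['ft_force'],s['opening'])
E
```

```text
(array([2.278e+01, 1.000e-02, 1.000e-02]), array([ 0.,  0., -0.])) [0.61210844 0.11967425 0.24909847] [-0.72025969 -0.50938031 -2.42274125] 0.062151206047615225
```

Request:
play_rows(targets=[[5.8,2,0,0,0,0,0],[5.8,4,0,0,0,0,0],[5.8,4,0,0,0,0,0],[5.8,4,0,0,0,0,0],[5.8,4,0,0,0,0,0],[5.8,2.5,0,0,0,0,0],[5.8,1.4,0,0,0,0,0],[5.8,0.5,0,0,0,0,0],[5.8,0,0,0,0,0,0],[5.8,0,0,0,0,0,0]])

```text
t: 31.7
position: [0.6136, 0.1197, 0.0266]
ee_rot: [0.06, 0.703, -0.06, 0.706]
ft_force: [1.2, 0.4, -2.5]
opening: 0.0619
```

Request:
play_rows(targets=[[5.8,0,0,0,0,0,0],[5.8,0,0,0,0,0,0],[5.8,0,0,0,0,0,0],[5.8,0,0,0,0,0,0]])

```text
t: 32.1
position: [0.6123, 0.1197, 0.0256]
ee_rot: [0.06, 0.704, -0.06, 0.705]
ft_force: [0.4, 0.5, -2.4]
opening: 0.0619
```

Request:
play_rows(targets=[[5.8,0.2,0,0,0,0,0],[5.8,0.1,0,0,0,0,0],[5.8,0,0,0,0,0,0],[5.8,0,0,0,0,0,0]])

```text
t: 32.5
position: [0.612, 0.1196, 0.0219]
ee_rot: [0.06, 0.705, -0.06, 0.704]
ft_force: [-0.8, -0.1, -2.0]
opening: 0.0617
```

Request:
play_rows(targets=[[5.8,0.08,0,0,0,0,0],[5.8,0,0,0,0,0,0],[5.8,0,0,0,0,0,0]])

```text
t: 32.8
position: [0.6122, 0.1197, 0.0213]
ee_rot: [0.06, 0.704, -0.06, 0.705]
ft_force: [-0.3, -0.7, -1.8]
opening: 0.0622
```

Request:
play_rows(targets=[[5.8,0.04,0,0,0,0,0],[5.8,0,0,0,0,0,0],[6.5,0,0,0,0,0,0],[7.2,0,0,0,0,0,0],[8.7,0,0,0,0,0,0],[8.7,0,0,0,0,0,0],[8.7,0,0,0,0,0,0],[8.7,0,0,0,0,0,0]])

```text
t: 33.6
position: [0.6121, 0.1196, 0.0209]
ee_rot: [0.06, 0.705, -0.06, 0.705]
ft_force: [-0.0, 0.3, 0.1]
opening: 0.0859
```

Request:
play_rows(targets=[[8.7,-1,0,0,0,0,0],[8.7,-3,0,0,0,0,0],[8.7,-4,0,0,0,0,0],[8.7,-4,0,0,0,0,0],[8.7,-4,0,0,0,0,0],[8.7,-4,0,0,0,0,0],[8.7,-3,0,0,0,0,0],[8.7,0,0,0,0,0,0],[8.7,0,0,0,0,0,0],[8.7,0,0,0,0,0,0]])

```text
t: 34.6
position: [0.6108, 0.1196, 0.2496]
ee_rot: [0.06, 0.706, -0.06, 0.703]
ft_force: [-0.7, 0.5, -0.1]
opening: 0.0869
```

```bash
python3 - <<'E'
from h import *
print(robot.sense()['position'])
s=get_image('side')[:,:,::-1].copy();a=get_image('scene')[:,:,::-1].copy()
f=lambda i,y,x,h,w:cv2.resize(i[y:y+h,x:x+w],(400,400*h//w),interpolation=3)
s0=cv2.imread('pics/side0.png');a0=cv2.imread('pics/scene0.png')
top=np.hstack([f(s,215,310,180,240),f(a,160,190,135,180)])
bot=np.hstack([f(s0,215,310,180,240),f(a0,160,190,135,180)])
cv2.imwrite('pics/end.png',np.vstack([top,bot]))
E
```

```text
[0.61082843 0.11961431 0.24956597]
```

View pics/end.png

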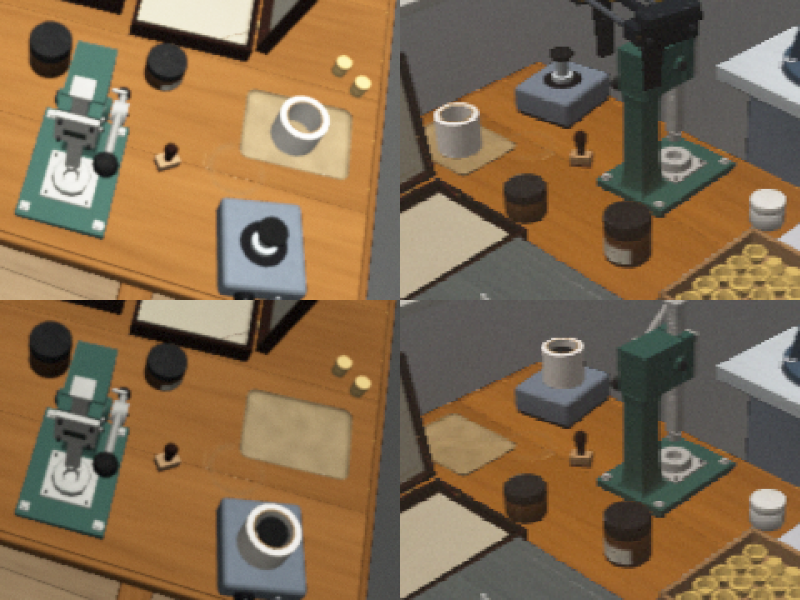

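Picture 11 compares now (top) with the start (bottom). The roll stands flat in the tray at (300,125), and the tall jar is upright at (48,48)/(627,232), matching its start position. The other jars and the stamp have not moved, the pad is up, and the gripper is clear.

```bash
python3 -c "
from bench import job
print(job.hand_in())"
```

```text
the job is handed in; nothing more can be done
None
```

The job is done and handed in at about 35 s of robot time, well inside the 72 s limit.

- **Roll:** I lifted it straight off the mixer and set it down with its flat face on the tray floor, near the tray's middle.
- **Pressing:** I pressed the tall jar on the pad, upright and centred to an estimated 2 mm. About 24 mm down, the force reading jumped from about 4 to 13 N and the jar stopped moving. I held it there for about 2.5 s at 13–14 N, which is about 15 N on the pad with the jar's weight added. The readings never came near the 30 N limit.
- **Jar return:** The jar went back to the same arm pose it was gripped at, within about 0.5 mm. I let go and raised the gripper clear.

**Last checks:** The final side and scene pictures, set beside the starting ones, show:
- the roll flat in the tray;
- the tall jar standing upright in its old place;
- the pad up again;
- the other jars and the stamp unmoved.

**Disagreements:** The camera views differed by 2–3 mm on where the jar and pad centres are. Before pressing I shifted the jar 2 mm to split the difference.

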